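# Open the last catch of the print-plate dock

### The arm

A 6-joint arm with a two-finger parallel gripper is mounted at the origin on the work surface. World frame = base frame: x ahead of the robot, y to its left, z up, the work surface at z = 0. Lengths are in m, angles in rad, forces in N, time in s.
With the tool pointing down it reaches from about 0.375 to 0.9 m from the base axis. Payload 3.1 kg.
Tool frame: the origin (TCP) lies at the centre of the arm's flange, where the gripper is bolted on; the fingertips stand 173 mm ahead of it and the grasp point (between the pads) lies 155 mm ahead of it; z points along the fingers, y is the line along which they close (so a half turn about z gives the same grasp; the last joint's range is limited). The gripper opens to 85 mm and grips with 20 to 120 N. Pads are 22 mm wide; open, the fingers measure 114 mm over their backs; the gripper's body (76 mm by 85 mm) begins 54 mm behind the grasp point. The pads swing forward as they close: fully open they stand 13 mm farther back than shut.
Start: joints at [0.955, 0.527, 1.433, -0, 1.181, -0.178], TCP at [0.265, 0.566, 0.405] pointing down, gripper open.
Joint ranges: [-3.08, 3.08], [-0.75, 2.2], [0.22, 2.44], [-1.43, 4.57], [0, 2.65], [-2.85, 2.85]. Speed limits (rad/s): [2.79, 2.79, 3.14, 3.14, 3.14, 3.14].

### API

Orientations are given as a rotation vector (axis times angle).
In Python, from plant import bot gives the robot as it stands.
- The arm moves only by the tool step_arm, never from a script. Its argument "increments" is a list of rows, each a list of 3 entries, a list of its own where there are three numbers: the opening, from -1 (shut) to 1 (fully open), then the shift along the tool's x, y, z in m, then the turn, a rotation vector about the tool's x, y, z in rad. In form: [[jaw, [dx, dy, dz], [rx, ry, rz]], ...]. A call has 1 to 20 rows; each row shifts and turns the commanded pose from where the row before left it, along the tool's axes as they then stand; what a row does not reach is not made up. A row lasts 1/10 s, in which the tool goes at most 50 mm and 8.59 degrees, less where a joint would pass 70% of its speed; a pose out of reach is approached as far as the arm can. A call is refused whole if a number of a shift passes 0.05 or a number of a turn 0.15, either way. A call with a gripper value outside its range is refused whole. The fingers move at their own pace and stop on an object; "grip_force" is the grip in N (left out, the last holds). Time passes only in rows, so rows that do not move let the fingers close. It gives the time, the measured TCP pose, the force, the opening and the grip force at its end, in the units of the state.
- bot.sense(): the state, without advancing time (a new reading comes with each control period).
- bot.grab_frame(name): name is "side" or "top"; returns the picture (480x640x3 uint8, red, green, blue); there is no depth.
- bot.calibration(name): a dict with "mtx" (3x3 intrinsics, pixels), "R" (3x3) and "t" (3): a world point X has camera coordinates R X + t. Camera axes: x right, y down, z forward; pixel columns grow to the right and rows downward; lengths in m; the calibration is good to about 2 mm. A picture is of the moment at which its call begins. calibration takes no time and is no camera call.
- bot.close_job(): hands the job in; it is judged then, once.
The state is a dict: "time_s": time; "q": joint angles; "dq": joint speeds; "tau": joint torques, N m; "tcp_pos": TCP position; "ee_rot": TCP orientation; "force": force on the tool from outside, world axes, zero at the start; "moment": the same for the moment, N m; "gripper_width": finger opening in m; "grasp_force": force on a finger pad.
Only numpy, scipy, OpenCV 4.12 (cv2) and the standard library are available. Lean on these libraries where they do the work, as an engineer would, in place of code of your own. Each camera call takes 0.05 s, during which the arm holds its last target. There are 200 camera calls.

### The job

The glass build plate with the finished print is still held by one of the two lift-and-slide catches on the dock: the one whose steel tongue lies over the glass. Open that catch: take its knob, lift it over the little bumps on its rails, slide it back away from the glass and let it settle down on the rails behind the bumps, then let go. Leave the other catch, which is already open, and the print as they are.

Things in the scene. Friction and masses are not known exactly. Their poses are not given: they have to be found in the camera images.
- catch: Fixed rails of the closed catch, on the dock's board (30 mm over the table). Two alloy rails 124 mm long (x), 16 wide, 10 high, centred at y = +-24; at x = 0 each has a square bump 12 long, rising 12 above the rail. Origin: underside centre, on the board. +x points to the glass, it opens to -x (robot side). The moving part only slides along x and lifts up to 30; it cannot turn or come off.
- catch_grip (a point): Point on the closed catch's knob axis, 16 mm below its top. Knob: upright black cylinder 24 across, 46 tall, on a steel crossbar 14 (x) x 64 x 10 thick on the rails; a tongue reaches 60 to +x. Down: point is 50 above catch's origin. Closed: x +22 to +30; open stop -34; bumps block x +13 to -13 unless lifted over 12. Weighs 0.14 to 0.21 kg, drops when let go, slides with about 1 N.
- other_grip (a point): The same point on the knob of the other, identical catch, 150 mm to one side of the first across the dock. It is already open: its tongue is drawn off the glass and its knob stands near the robot-side end of its rails. Leave alone.
- print: Finished print, loose on the dock's black glass (top 38 mm over the table), centre about 190 mm to +x of the rails' centres: blue upright spool, flanges 150 across, hub 64 to 70, 90 tall; origin: underside centre. Leave alone. The dock, 360 x 300, is turned up to 17 degrees. A 125 mm tall bottle and a flat scraper stand beside its left and right sides.

How it is judged:
By the outcome, as a careful person would: the job done as asked, in the order asked, and still so for the second after the job is handed in, with the robot touching nothing.
It also fails if it takes over 32 s, if anything falls off the work surface, if the arm or the gripper's body presses on something with over 40 N, if the wrist force passes 120 N, or if a joint passes its speed limit or range.

## Working session

There is one attempt and no reset: what is moved stays moved. The work goes in short steps, Python scripts to look and compute and a tool call to move; the robot and the scene stay as the last step left them, time stands still between calls to the robot, and variables do not carry over. Pictures are saved under pics/ and viewed, at most 10 in all, crops included, and the job is handed in when it is done.

Besides the shell and the picture viewer there is one more tool, called after "Emit:" as name(argument=value, ...), one argument or row to a line, values as JSON. step_arm: Moves the arm, as the interface text tells. Its arguments: {"type":"object","properties":{"increments":{"type":"array","items":{"type":"array"}},"grip_force":{"type":"number"}},"required":["increments"]}

```bash
mkdir -p pics; python3 - <<'E'
from plant import bot
import cv2
for n in("side","top"):
    cv2.imwrite(f"pics/{n}0.png",bot.grab_frame(n)[:,:,::-1])
    c=bot.calibration(n); print(n,c["mtx"].round(1).tolist(),(-c["R"].T@c["t"]).round(3),c["R"].round(2).tolist())
s=bot.sense();print(s)
E
```

```text
side [[622.0, 0.0, 316.3], [0.0, 622.0, 240.1], [0.0, 0.0, 1.0]] [ 0.409 -0.369  0.685] [[0.85, -0.52, 0.01], [-0.4, -0.66, -0.63], [0.34, 0.54, -0.77]]
top [[557.5, 0.0, 323.3], [0.0, 557.5, 232.6], [0.0, 0.0, 1.0]] [0.602 0.056 0.734] [[-0.02, -1.0, 0.02], [-1.0, 0.02, -0.1], [0.1, -0.02, -1.0]]
{'time_s': 0.1, 'q': array([ 9.54507185e-01,  5.28378154e-01,  1.43376476e+00, -1.99020968e-05,
        1.18140755e+00, -1.78493738e-01]), 'dq': array([-0.00026286, -0.00296889, -0.00243701, -0.00029615,  0.00032997,
        0.00024231]), 'tau': array([-1.20401660e-04, -4.43300807e+01, -1.78586859e+01, -2.05344636e-04,
        3.89420602e-03,  2.58455060e-05]), 'tcp_pos': array([0.26475688, 0.56581455, 0.4038311 ]), 'ee_rot': array([-6.82035918e-01, -3.06590439e+00,  2.84618048e-03]), 'force': array([-0.12284761,  0.38632217, -0.42769592]), 'moment': array([ 0.02823574,  0.01444275, -0.03661497]), 'grasp_force': 0.0, 'gripper_width': 0.08545890919968244}
```

View pics/side0.png

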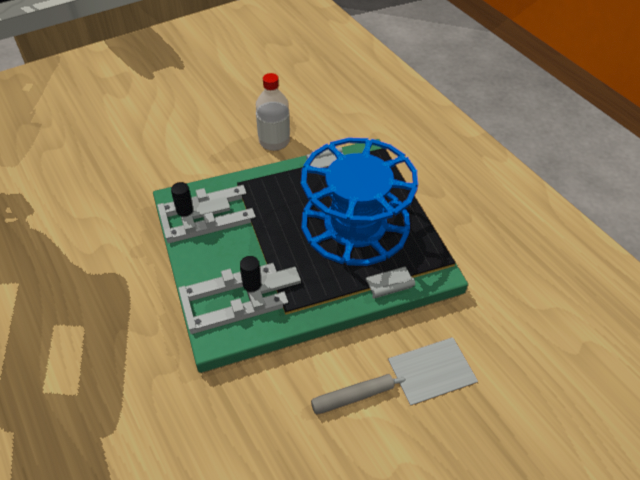

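View pics/top0.png

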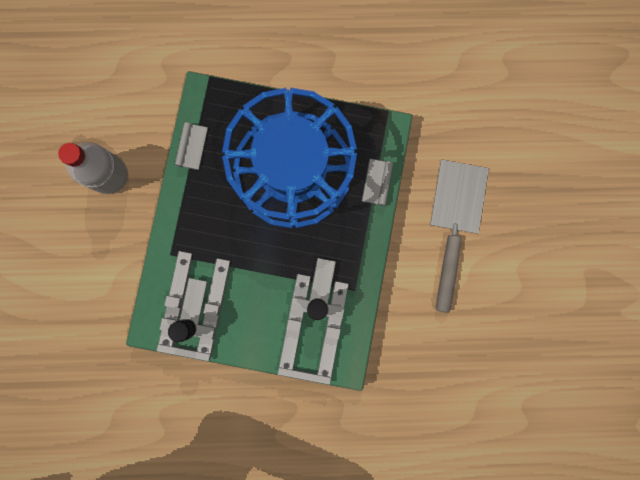

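Side view: the closed catch's knob is at about (250,273), its tongue over the glass; the open one is at (181,198). Top view: the closed knob is at about (317,309), the open one at (180,331), and the dock is turned by about −10°.

```bash
cat >h.py <<'E'
from plant import bot
import numpy as np, cv2
C={n:bot.calibration(n) for n in("side","top")}
P={n:c["mtx"]@np.c_[c["R"],c["t"]] for n,c in C.items()}
def cast(n,uv,z):
    c=C[n]; o=-c["R"].T@c["t"]
    d=np.c_[np.asarray(uv,float),np.ones(len(uv))]@np.linalg.inv(c["mtx"]).T@c["R"]
    return o+d*((z-o[2])/d[:,2])[:,None]
def knob(im,uv,r=32):
    m=(im.max(2)<45).astype(np.uint8); k=np.zeros_like(m); cv2.circle(k,uv,r,1,-1)
    n,l,s,c=cv2.connectedComponentsWithStats(m*k)
    lab=l[uv[1],uv[0]]; pts=np.argwhere(l==lab)[:,::-1]
    return c[lab],s[lab],cv2.minAreaRect(pts.astype(np.float32))
def tri(a,b):
    X=cv2.triangulatePoints(P["side"],P["top"],np.array(a,float).reshape(2,1),np.array(b,float).reshape(2,1))
    return X[:3,0]/X[3,0]
E
python3 - <<'E'
from h import *
S,T=bot.grab_frame("side"),bot.grab_frame("top")
for nm,a,b in(("closed",(250,273),(317,309)),("open",(181,198),(180,331))):
    ka,kb=knob(S,a),knob(T,b); print(nm,ka,kb); print(tri(ka[0],kb[0]))
for n,im in(("top",T),("side",S)):
    h=cv2.cvtColor(im,cv2.COLOR_RGB2HSV)
    m=cv2.inRange(h,(60,90,70 if n=="top" else 60),(90,255,255))
    m=cv2.morphologyEx(m,cv2.MORPH_OPEN,np.ones((3,3)))
    c=max(cv2.findContours(m,0,1)[0],key=cv2.contourArea)
    w=cast(n,c[:,0],.03)[:,:2].astype(np.float32)
    print(n,cv2.minAreaRect(w))
# rail bolts/edges: light-grey pixels of closed catch in top view
a=cv2.resize(S[180:350,140:320],None,fx=3.2,fy=3.2,interpolation=2); b=cv2.resize(T[240:400,260:380],None,fx=3.4,fy=3.4,interpolation=2)
o=np.zeros((560,800,3),np.uint8)
b=b[:544,:];w=a.shape[1]
a=a[:, :390*1]if False else cv2.resize(a,(390,368)); o[:368,:390]=a;o[:544,392:392+b.shape[1]]=b[:, :408]
cv2.imwrite("pics/crop1.png",o[:,:,::-1])
E
```

```text
closed (array([250.30664395, 273.54344123]), array([240, 256,  21,  36, 587], dtype=int32), ((250.4188995361328, 273.51348876953125), (35.34578323364258, 18.741485595703125), 80.53767395019531)) (array([317.19435737, 309.07836991]), array([308, 299,  20,  21, 319], dtype=int32), ((317.5, 309.0), (20.0, 19.0), 90.0))
[0.57755726 0.0522622  0.07390929]
open (array([181.92      , 199.04571429]), array([172, 183,  21,  33, 525], dtype=int32), ((181.71153259277344, 199.0576934814453), (33.339744567871094, 17.454336166381836), 78.69007110595703)) (array([183.08629442, 329.48477157]), array([169, 320,  27,  22, 394], dtype=int32), ((182.0, 330.5), (21.0, 26.0), 90.0))
[0.55701981 0.20928907 0.07372435]
top ((0.7068612575531006, 0.23442864418029785), (0.03686625137925148, 0.35551220178604126), 77.9563980102539)
side ((0.6523196697235107, -0.025411002337932587), (0.05363091826438904, 0.35590049624443054), 77.25995635986328)
```

View pics/crop1.png

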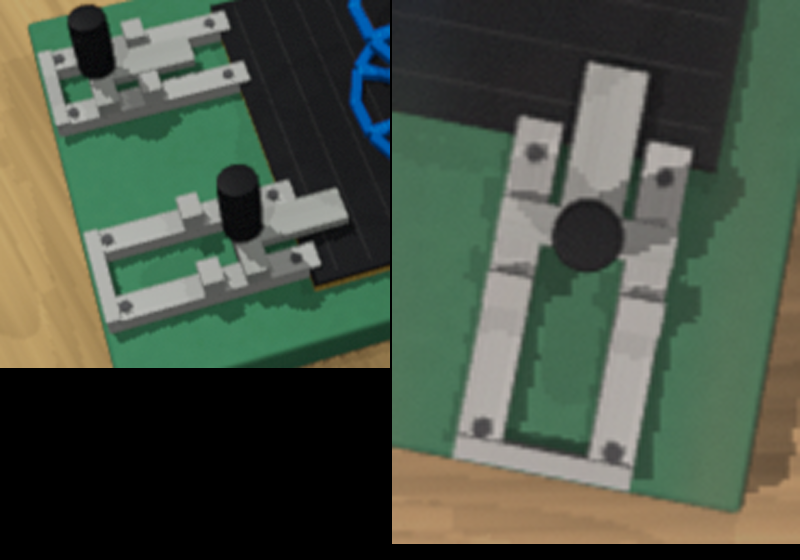

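```bash
cat >>h.py <<'E'
from scipy.spatial.transform import Rotation as Rn
def plan(p,yaw_y):   # tool-frame shift (before turning) and turn to reach p with tool y at world angle yaw_y
    s=bot.sense(); R=Rn.from_rotvec(s["ee_rot"]); y=np.radians(yaw_y)
    Y=np.array([np.cos(y),np.sin(y),0]); Z=np.array([0,0,-1]); G=Rn.from_matrix(np.c_[np.cross(Y,Z),Y,Z])
    d=np.array(p)-s["tcp_pos"]
    print("t",s["time_s"],"shift",R.inv().apply(d).round(4),"turn",(R.inv()*G).as_rotvec().round(4),"after-turn shift",G.inv().apply(d).round(4),"F",s["force"].round(1),"w",round(s["gripper_width"],4))
E
python3 -c "
from h import *
plan([.578,.0525,.300],78)"
```

```text
t 0.2 shift [-0.5013 -0.3321  0.1044] turn [-0.0013 -0.0004 -0.2284] after-turn shift [-0.4131 -0.4371  0.1041] F [-0.5 -0.2 -0.1] w 0.0857
```

Emit:
step_arm(
  increments=[
    [1,[-0.015,-0.01,0],[0,0,0]],
    [1,[-0.035,-0.023,0.005],[0,0,0]],
    [1,[-0.035,-0.023,0.005],[0,0,0]],
    [1,[-0.035,-0.023,0.005],[0,0,0]],
    [1,[-0.035,-0.023,0.005],[0,0,0]],
    [1,[-0.035,-0.023,0.005],[0,0,0]],
    [1,[-0.035,-0.023,0.005],[0,0,0]],
    [1,[-0.035,-0.023,0.005],[0,0,0]],
    [1,[-0.035,-0.023,0.005],[0,0,0]],
    [1,[-0.035,-0.023,0.01],[0,0,0]],
    [1,[-0.035,-0.023,0.01],[0,0,0]],
    [1,[-0.035,-0.023,0.01],[0,0,0]],
    [1,[-0.035,-0.023,0.01],[0,0,0]],
    [1,[-0.035,-0.024,0.01],[0,0,0]],
    [1,[-0.03,-0.02,0.01],[0,0,0]],
    [1,[0,0,0],[0,0,-0.114]],
    [1,[0,0,0],[0,0,-0.114]],
    [1,[0,0,0],[0,0,0]],
  ],
  grip_force=60,
)

```text
time_s: 2.0
tcp_pos: [0.5776, 0.0538, 0.3045]
ee_rot: [-0.331, -3.123, 0.001]
force: [-0.1, 0.1, -0.2]
gripper_width: 0.0858
grasp_force: 0.0
```

```bash
python3 -c "
from h import *
plan([.578,.0525,.235],78)
cv2.imwrite('pics/side2.png',bot.grab_frame('side')[:,:,::-1])"
```

```text
t 2.0 shift [-0.0008 -0.0011  0.0695] turn [-0.0005 -0.0008 -0.0019] after-turn shift [-0.0007 -0.0012  0.0695] F [-0.1  0.1 -0.2] w 0.0858
```

View pics/side2.png

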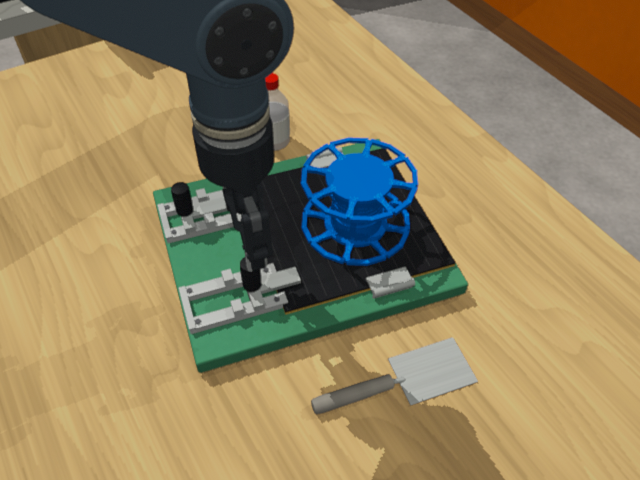

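The gripper is above the closed knob (seen at (250,273)), with its fingers to either side. Next I'll go down and close.

Emit:
step_arm(
  increments=[
    [1,[-0.001,-0.001,0.015],[0,0,0]],
    [1,[0,0,0.02],[0,0,0]],
    [1,[0,0,0.02],[0,0,0]],
    [1,[0,0,0.014],[0,0,0]],
    [1,[0,0,0],[0,0,0]],
    [-1,[0,0,0],[0,0,0]],
    [-1,[0,0,0],[0,0,0]],
    [-1,[0,0,0],[0,0,0]],
    [-1,[0,0,0],[0,0,0]],
    [-1,[0,0,0],[0,0,0]],
    [-1,[0,0,0],[0,0,0]],
    [-1,[0,0,0],[0,0,0]],
    [-1,[0,0,0],[0,0,0]],
  ],
  grip_force=60,
)

```text
time_s: 3.35
tcp_pos: [0.5788, 0.0536, 0.2367]
ee_rot: [0.328, 3.123, -0.001]
force: [-0.5, -2.1, 5.9]
gripper_width: 0.0226
grasp_force: 58.6
```

```bash
python3 -c "
from h import *
plan([.578,.0525,.235],78)
T=bot.grab_frame('side'); o=cv2.resize(T[160:360,130:330],None,fx=2.8,fy=2.8)
cv2.imwrite('pics/side3.png',o[:,:,::-1])"
```

```text
t 3.35 shift [ 0.0006 -0.0013  0.0017] turn [-0.0006  0.0013 -0.0001] after-turn shift [ 0.0006 -0.0013  0.0017] F [-0.5 -2.1  5.9] w 0.0226
```

View pics/side3.png

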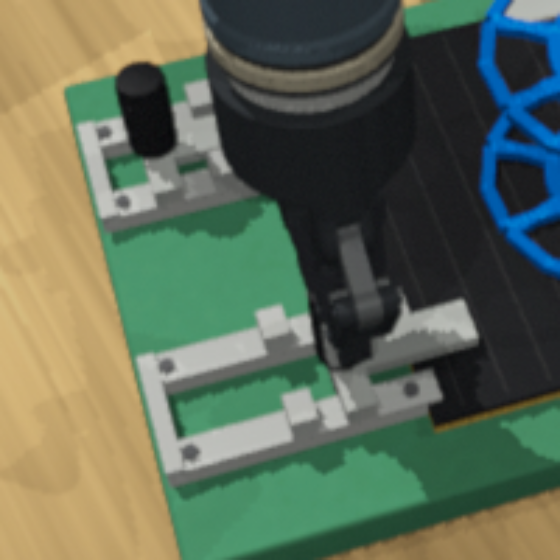

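The gripper holds the knob at 22.6 mm opening, and the crossbar sits on the rails ahead of the bumps. Now a 20 mm lift.

Emit:
step_arm(
  increments=[
    [-1,[0,0,-0.003],[0,0,0]],
    [-1,[0,0,-0.004],[0,0,0]],
    [-1,[0,0,-0.005],[0,0,0]],
    [-1,[0,0,-0.005],[0,0,0]],
    [-1,[0,0,-0.003],[0,0,0]],
    [-1,[0,0,0],[0,0,0]],
    [-1,[0,0,0],[0,0,0]],
  ],
  grip_force=60,
)

```text
time_s: 4.1
tcp_pos: [0.5786, 0.0538, 0.2558]
ee_rot: [0.329, 3.124, -0.001]
force: [0.1, -3.9, -1.9]
gripper_width: 0.0227
grasp_force: 58.7
```

```bash
python3 -c "
from h import *
plan([.578,.0525,.255],78)
T=bot.grab_frame('side'); o=cv2.resize(T[160:360,130:330],None,fx=2.8,fy=2.8)
cv2.imwrite('pics/side4.png',o[:,:,::-1])"
```

```text
t 4.1 shift [ 0.0003 -0.0014  0.0008] turn [-0.0005  0.0003 -0.0001] after-turn shift [ 0.0003 -0.0014  0.0008] F [ 0.1 -3.9 -1.9] w 0.0227
```

View pics/side4.png

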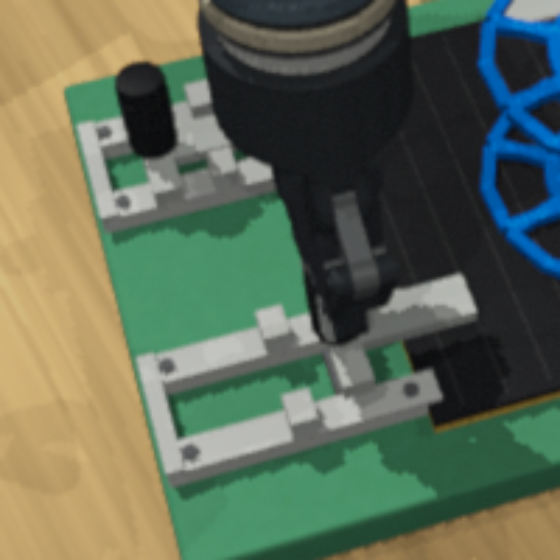

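The crossbar is off the rails and the tongue's shadow has come away from it. The lift is about 19 mm at −1.9 N. Next I'll slide it 52 mm back, along tool +x.

Emit:
step_arm(
  increments=[
    [-1,[0.004,0,0],[0,0,0]],
    [-1,[0.006,0,0],[0,0,0]],
    [-1,[0.008,0,0],[0,0,0]],
    [-1,[0.008,0,0],[0,0,0]],
    [-1,[0.008,0,0],[0,0,0]],
    [-1,[0.008,0,0],[0,0,0]],
    [-1,[0.006,0,0],[0,0,0]],
    [-1,[0.004,0,0],[0,0,0]],
    [-1,[0,0,0],[0,0,0]],
    [-1,[0,0,0],[0,0,0]],
  ],
)

```text
time_s: 5.15
tcp_pos: [0.5268, 0.065, 0.2554]
ee_rot: [-0.328, -3.121, 0.0]
force: [-1.5, -4.5, -0.7]
gripper_width: 0.0226
grasp_force: 58.7
```

```bash
python3 -c "
from h import *
plan([.5277,.0646,.2367],78)
T=bot.grab_frame('side'); o=cv2.resize(T[160:360,130:330],None,fx=2.8,fy=2.8)
cv2.imwrite('pics/side5.png',o[:,:,::-1])"
```

```text
t 5.15 shift [-0.001  -0.0002  0.0187] turn [-0.0005 -0.0031 -0.0002] after-turn shift [-0.001  -0.0002  0.0187] F [-1.5 -4.5 -0.7] w 0.0226
```

View pics/side5.png

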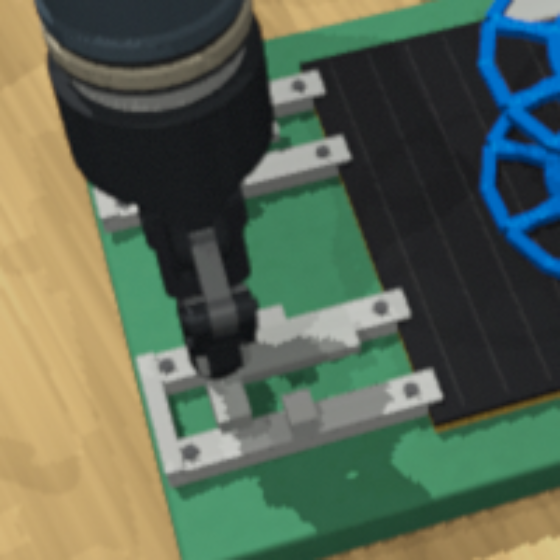

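The crossbar is now well behind the bumps (bump at (300,405) in the crop, crossbar at (235,400)). Next I'll lower it onto the rails.

Emit:
step_arm(
  increments=[
    [-1,[0,0,0.004],[0,0,0]],
    [-1,[0,0,0.005],[0,0,0]],
    [-1,[0,0,0.005],[0,0,0]],
    [-1,[0,0,0.003],[0,0,0]],
    [-1,[0,0,0.002],[0,0,0]],
    [-1,[0,0,0],[0,0,0]],
    [-1,[0,0,0],[0,0,0]],
  ],
)

```text
time_s: 5.9
tcp_pos: [0.5274, 0.0648, 0.2367]
ee_rot: [-0.329, -3.123, 0.0]
force: [-1.3, -6.0, -0.3]
gripper_width: 0.0222
grasp_force: 59.4
```

Emit:
step_arm(
  increments=[
    [0.5,[0,0,0],[0,0,0]],
    [0.5,[0,0,0],[0,0,0]],
    [0.5,[0,0,0],[0,0,0]],
    [0.5,[0,0,0],[0,0,0]],
    [0.5,[0,0,0],[0,0,0]],
    [0.5,[0,0,0],[0,0,0]],
    [0.5,[0,0,-0.01],[0,0,0]],
    [0.5,[0,0,-0.02],[0,0,0]],
    [0.5,[0,0,-0.03],[0,0,0]],
    [0.5,[0,0,-0.03],[0,0,0]],
    [0.5,[0,0,-0.03],[0,0,0]],
    [0.5,[0,0,-0.03],[0,0,0]],
    [0.5,[0.04,0,0],[0,0,0]],
    [0.5,[0.04,0,0],[0,0,0]],
    [0.5,[0.04,0,0],[0,0,0]],
    [0.5,[0.03,0,0],[0,0,0]],
    [0.5,[0,0,0],[0,0,0]],
  ],
)

```text
time_s: 7.6
tcp_pos: [0.3762, 0.0969, 0.3868]
ee_rot: [-0.326, -3.119, 0.0]
force: [0.3, -0.2, -0.0]
gripper_width: 0.064
grasp_force: 0.0
```

```bash
python3 -c "
from h import *
S=bot.grab_frame('side');T=bot.grab_frame('top')
o=np.hstack([S[160:400,130:400],T[200:440,100:370]])
cv2.imwrite('pics/end.png',cv2.resize(o,None,fx=1.45,fy=1.45)[:,:,::-1])
d=lambda a,b:np.where((a.max(2)<45))
c=tri(cv2.KeyPoint_convert([]) if 0 else (0,0),(0,0)) if 0 else None
print(bot.sense()['force'].round(1))
"
```

```text
[ 1.8 -1.  -0.3]
```

View pics/end.png

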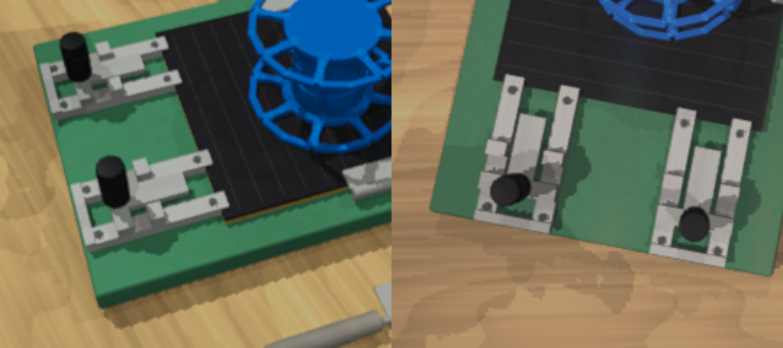

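Both catches now stand open in the same way: knobs near the robot-side ends, tongues off the glass. The moved knob is at about (112,180) in the side crop and (694,224) in the top crop. I'll check its height by triangulation, then hand in.

```bash
python3 -c "
from h import *
S=bot.grab_frame('side');T=bot.grab_frame('top')
a=(130+int(112/1.45),160+int(180/1.45)); b=(100+int(694/1.45)-270,200+int(224/1.45))
z=tri(knob(S,a)[0],knob(T,b)[0]); print(z)
if .068<z[2]<.079: print('ok',bot.close_job())
"
```

```text
[0.5258164  0.06332603 0.07328399]
the job is handed in; nothing more can be done
ok None
```

The closed catch is now open: I lifted it over the bumps, slid it back about 52 mm, lowered it onto the rails behind them and let go; the camera check put its knob back at its resting height, the arm never went near the other catch or the print, and the job is handed in at about 8 s.

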